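# Stroke the cassette lids shut

## Task

The lids of the four tissue cassettes in the holder stand ajar. Shut them all flat by running the fingertips lightly along the row in one stroke, lid after lid, each from its hinge towards its free edge, starting at the end of the row that the sloping label panels face and staying low until the last lid is down; then take the hand clear. Do not press hard or pick up any cassette: they stay lying in their pockets, and the things around the holder stay where they are.

Things in the scene. Friction and masses are not known exactly. Their poses are not given: they have to be found in the camera images.
- holder: Grey plastic cassette holder that stays in place, on soft rubber feet (pressed from above it gives about 1 mm per 3 N), 187 x 36.5 mm, four pockets in a row. Origin: centre of its underside, on the bench; z up; its y axis runs along the row, from cassette 4 towards cassette 1. Pocket floors 14 mm, pocket walls 18 mm above the bench; pockets are 46 mm apart, their centres at y = +69, +23, -23 and -69 mm. The tops of shut lids lie 21 mm above the bench. May stand at any yaw.
- cas1: Tissue cassette 1 of 4 along the row (the stroke begins here): white plastic box 28.5 mm wide (x), 41 mm long (y), 7.0 mm high with its lid shut, about 18 g, loose in its pocket with 1 mm play. Origin: centre of its underside, 14 mm above the bench; z up, y towards its label end. The sloping label panel takes the last 9 mm (y = 11 to 20 mm), falling from 7 to 2 mm high.
- cas2: Tissue cassette 2 of 4 along the row: white plastic box 28.5 mm wide (x), 41 mm long (y), 7.0 mm high with its lid shut, about 18 g, loose in its pocket with 1 mm play. Origin: centre of its underside, 14 mm above the bench; z up, y towards its label end. The sloping label panel takes the last 9 mm (y = 11 to 20 mm), falling from 7 to 2 mm high.
- cas3: Tissue cassette 3 of 4 along the row: white plastic box 28.5 mm wide (x), 41 mm long (y), 7.0 mm high with its lid shut, about 18 g, loose in its pocket with 1 mm play. Origin: centre of its underside, 14 mm above the bench; z up, y towards its label end. The sloping label panel takes the last 9 mm (y = 11 to 20 mm), falling from 7 to 2 mm high.
- cas4: Tissue cassette 4 of 4 along the row: white plastic box 28.5 mm wide (x), 41 mm long (y), 7.0 mm high with its lid shut, about 18 g, loose in its pocket with 1 mm play. Origin: centre of its underside, 14 mm above the bench; z up, y towards its label end. The sloping label panel takes the last 9 mm (y = 11 to 20 mm), falling from 7 to 2 mm high.
- lid1 (a joint): Lid of cassette 1: white slotted flap 28 x 32 x 1.6 mm, hinged across the cassette beside the label panel (cassette y = +11 mm, z = 5.4 mm); shut, it reaches to y = -21 mm, its top at z = 7.0 mm. Angle in rad: 0 flat shut, growing as the free (-y) edge rises; starts at 0.35 to 0.9, folds back to 1.9. Stiff hinge (0.008 N m): stays where left, no spring, no catch.
- lid2 (a joint): Lid of cassette 2: white slotted flap 28 x 32 x 1.6 mm, hinged across the cassette beside the label panel (cassette y = +11 mm, z = 5.4 mm); shut, it reaches to y = -21 mm, its top at z = 7.0 mm. Angle in rad: 0 flat shut, growing as the free (-y) edge rises; starts at 0.35 to 0.9, folds back to 1.9. Stiff hinge (0.008 N m): stays where left, no spring, no catch.
- lid3 (a joint): Lid of cassette 3: white slotted flap 28 x 32 x 1.6 mm, hinged across the cassette beside the label panel (cassette y = +11 mm, z = 5.4 mm); shut, it reaches to y = -21 mm, its top at z = 7.0 mm. Angle in rad: 0 flat shut, growing as the free (-y) edge rises; starts at 0.35 to 0.9, folds back to 1.9. Stiff hinge (0.008 N m): stays where left, no spring, no catch.
- lid4 (a joint): Lid of cassette 4: white slotted flap 28 x 32 x 1.6 mm, hinged across the cassette beside the label panel (cassette y = +11 mm, z = 5.4 mm); shut, it reaches to y = -21 mm, its top at z = 7.0 mm. Angle in rad: 0 flat shut, growing as the free (-y) edge rises; starts at 0.35 to 0.9, folds back to 1.9. Stiff hinge (0.008 N m): stays where left, no spring, no catch.
- disc: Bystander: loose aluminium specimen disc, 30 mm across on an 18 mm stem, white frozen block on top, 27 mm high. Origin: centre of its underside.
- bottle: Bystander: loose white squeeze bottle with a black nozzle, 42 mm across, 92 mm high. Origin: centre of its underside.
- brush: Bystander: loose section brush, 150 mm long, 12 mm thick, lying along its x axis. Origin: under its middle.
- forceps: Bystander: loose steel forceps, 127 mm long, 8 mm high, lying along its x axis. Origin: under its middle.

How it is judged:
On the way, in this order (a step that is already met when the one before it is completed fails the run):
1. lid 1 is shut (value of joint lid1 below 0.06 rad), for 0.05 s.
2. lid 2 is shut (value of joint lid2 below 0.06 rad), for 0.05 s.
3. lid 3 is shut (value of joint lid3 below 0.06 rad), for 0.05 s.
4. lid 4 is shut (value of joint lid4 below 0.06 rad), for 0.05 s.
At the end, for the whole second after the job is handed in: All four lids within 0.06 rad (2 mm at the free edge) of flat shut; every cassette at rest, flat (0.1 rad) in its own pocket, within 4 mm of its place (value of joint each of lid1, lid2, lid3, lid4 below 0.06 rad and distance between each of cas1, cas4 and holder below 0.0744 m and distance between each of cas2, cas3 and holder below 0.0309 m and y of cas1 in the frame of holder between 0.065 and 0.073 m and angle between each of cas1, cas2, cas3, cas4's own z axis and vertical below 0.1 rad and linear speed of each of cas1, cas2, cas3, cas4 below 0.02 m/s and y of cas2 in the frame of holder between 0.019 and 0.027 m and y of cas3 in the frame of holder between -0.027 and -0.019 m and y of cas4 in the frame of holder between -0.073 and -0.065 m); the robot touches nothing.
It fails at once if a cassette is lifted (more than 8 mm) or carried out of its pocket (moved more than 20 mm) (z of any of cas1, cas2, cas3, cas4 in the frame of holder above 0.022 m or distance of any of cas1, cas2, cas3, cas4 from where it was at the start of the episode above 0.02 m).
It fails at once if a cassette is pressed hard (over 25 N) (contact force between the fingers and cas1 above 25 N or contact force between the fingers and cas2 above 25 N or contact force between the fingers and cas3 above 25 N or contact force between the fingers and cas4 above 25 N).
It fails at once if the hand leaves the row in mid-stroke: more than about 45 mm above the lids after the first lid is shut and before the last is (value of joint lid1 below 0.06 rad and value of joint lid4 above 0.06 rad and z of the grasp point in the frame of holder above 0.085 m).
It fails at once if the disc, bottle, brush or forceps is moved more than 15 mm, or the bottle tipped (distance of any of disc, bottle, brush, forceps from where it was at the start of the episode above 0.015 m or angle between bottle's own z axis and vertical above 0.3 rad).
It also fails if it takes over 32 s, if anything falls off the work surface, if the arm or the gripper's body presses on something with over 40 N, if the wrist force passes 120 N, or if a joint passes its speed limit or range.

## Robot

A 6-joint arm with a two-finger parallel gripper is mounted at the origin on the work surface. World frame = base frame: x ahead of the robot, y to its left, z up, the work surface at z = 0. Lengths are in m, angles in rad, forces in N, time in s.
With the tool pointing down it reaches from about 0.35 to 1 m from the base axis. Payload 7.1 kg.
Tool frame: the origin (TCP) lies at the very end of the fingers, on their centre line; the grasp point (between the pads) lies 19 mm behind it; z points along the fingers, y is the line along which they close (so a half turn about z gives the same grasp; the last joint's range is limited). The gripper opens to 85 mm and grips with 20 to 120 N. Pads are 22 mm wide; open, the fingers measure 114 mm over their backs; the gripper's body (76 mm by 85 mm) begins 54 mm behind the grasp point. The pads swing forward as they close: fully open they stand 13 mm farther back than shut.
Start: joints at [-1.309, 0.423, 1.63, -0, 1.089, -0.019], TCP at [0.173, -0.6, 0.231] pointing down, gripper open.
Joint ranges: [-3, 3], [-0.9, 2.11], [0.09, 2.58], [-1.31, 4.45], [0.11, 2.69], [-2.54, 2.54]. Speed limits (rad/s): [2.39, 2.39, 3.01, 3.14, 3.14, 3.14].

## Interface

Orientations are given as a rotation vector (axis times angle).
In Python, from cell import manip, cams gives the robot as it stands.
- The arm moves only by the tool play_rows, never from a script. Its argument "deltas" is a list that holds one entry, the list of rows, each a list of 4 numbers: the shift along the world's x, y, z in mm, then the turn about the world's z in degrees. A call has 1 to 8 rows; each row shifts and turns the commanded pose from where the row before left it; what a row does not reach is not made up. A row lasts 1/10 s, in which the tool goes at most 50 mm and 8.59 degrees, less where a joint would pass 70% of its speed; a pose out of reach is approached as far as the arm can. A call with a gripper value outside its range is refused whole. "claw" is the gripper command: -1 is fully open, 1 is shut, values between are in proportion, set as the call begins (left out, the last holds). The fingers move at their own pace and stop on an object; the grip force is fixed at half the most. Time passes only in rows, so rows that do not move let the fingers close. It gives the time, the measured TCP pose, the force, the opening and the grip force at its end, in the units of the state.
- manip.sense(): the state, without advancing time (a new reading comes with each control period).
- cams.read_camera(name): name is "scene" or "top"; returns a dict with "color" (400x640x3 uint8, red, green, blue), "fov_y" (degrees; the focal length in pixels is half the picture's height over the tangent of half this angle, whatever the lens; pixels are square), "cx", "cy" (the principal point, pixels), "dist" ([k1, k2, p1, p2, k3] as OpenCV has them; the pictures are not rectified), "eye" and "rotation" of the camera in the world. Camera axes: x right, y up, looking along -z (the intrinsics and any distortion apply to the point x, -y, -z); pixel columns grow to the right and rows downward; lengths in m; the calibration is good to about 2 mm. A picture is of the moment at which its call begins. There is no depth.
- manip.job_done(): hands the job in; it is judged then, once.
The state is a dict: "time": time; "joint_pos": joint angles; "joint_velocities": joint speeds; "effort": joint torques, N m; "position": TCP position; "eef_rot": TCP orientation; "ft_force": force on the tool from outside, world axes, zero at the start; "wrist_torque": the same for the moment, N m; "gripper_width": finger opening in m; "gripper_force": force on a finger pad.
Only numpy, scipy, OpenCV 4.12 (cv2) and the standard library are available. Lean on these libraries where they do the work, as an engineer would, in place of code of your own. Each camera call takes 0.05 s, during which the arm holds its last target. There are 200 camera calls.

## Working session

There is one attempt and no reset: what is moved stays moved. The work goes in short steps, Python scripts to look and compute and a tool call to move; the robot and the scene stay as the last step left them, time stands still between calls to the robot, and variables do not carry over. Pictures are saved under pics/ and viewed, at most 10 in all, crops included, and the job is handed in when it is done.

Besides the shell and the picture viewer there is one more tool, called after ">>>" as name([rows], argument=value, ...), one row to a line, values as JSON. play_rows: Moves the arm, as the interface text tells. Its arguments: {"type":"object","properties":{"deltas":{"type":"array","items":{"type":"array","items":{"type":"array","items":{"type":"number"}}}},"claw":{"type":"number"}},"required":["deltas"]}

```bash
mkdir -p pics; cat > h.py <<'E'
import numpy as np, cv2
from cell import manip, cams
def K(c):
    h,w=c["color"].shape[:2]; f=h/2/np.tan(np.radians(c["fov_y"])/2)
    return np.array([[f,0,c["cx"]],[0,f,c["cy"]],[0,0,1.]])
def cast(c,px,z):
    u=cv2.undistortPoints(np.array(px,float).reshape(-1,1,2),K(c),np.array(c["dist"],float)).reshape(-1,2)
    d=np.c_[u[:,0],-u[:,1],-np.ones(len(u))]@np.array(c["rotation"]).T
    e=np.array(c["eye"]); return e+d*((z-e[2])/d[:,2])[:,None]
def proj(c,P):
    q=(np.atleast_2d(P)-np.array(c["eye"]))@np.array(c["rotation"])*[1,-1,-1]
    return cv2.projectPoints(q,np.zeros(3),np.zeros(3),K(c),np.array(c["dist"],float))[0].reshape(-1,2)
E
python3 - <<'E'
from h import *
for n in("top","scene"):
    c=cams.read_camera(n); cv2.imwrite(f"pics/{n}0.png",c["color"][:,:,::-1]); print(n,np.round(c["eye"],3),np.round(c["rotation"],2).tolist(),c["fov_y"],c["dist"])
s=manip.sense(); print(s["time"],s["position"],s["eef_rot"],s["gripper_width"])
E
```

```text
top [0.456 0.032 0.76 ] [0.16, -0.16, -1.58] 48.503247349399906 [-0.03318787  0.          0.          0.          0.        ]
scene [1.302 0.174 0.527] [0.7, 0.83, 1.59] 49.039440201912015 [-0.12387852  0.          0.          0.          0.        ]
0.1 [ 0.17311219 -0.60004431  0.23063306] [-3.10929975e+00 -4.39495649e-01  2.52968864e-04] 0.08565124821152292
```

```bash
sed -i 's/np.array(c\["rotation"\])/cv2.Rodrigues(np.array(c["rotation"],float))[0]/' h.py; python3 -c "import h"
```

```text
(no output)
```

View pics/top0.png

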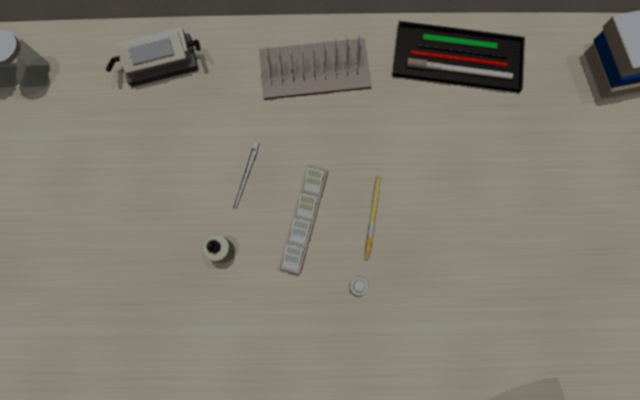

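View pics/scene0.png

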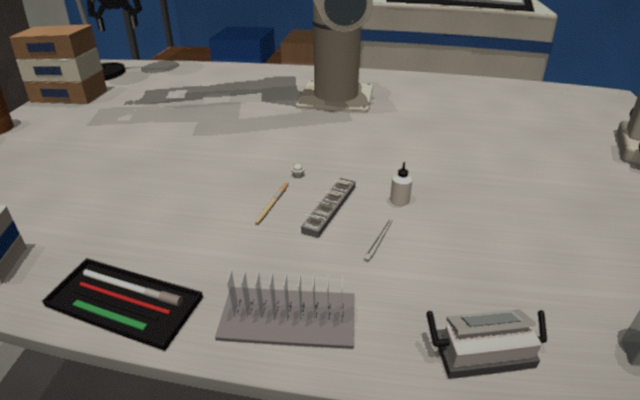

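Top view: the holder runs from about (315,170) to (291,268), with the forceps at (246,175), bottle at (217,249), brush at (373,217) and disc at (359,286). In the scene view the row runs from (315,228) to (347,182). I need enlarged crops to see which end the labels face.

```bash
python3 - <<'E'
from h import *
a=cv2.imread("pics/top0.png")[155:285,260:345]; b=cv2.imread("pics/scene0.png")[165:245,290:370]
a=cv2.resize(a,None,fx=4.5,fy=4.5,interpolation=3); b=cv2.resize(b,None,fx=5,fy=5,interpolation=3)
m=np.zeros((590,790,3),np.uint8); m[:a.shape[0],:a.shape[1]]=a; m[:400,385:785]=b
cv2.imwrite("pics/c.png",np.clip(m*1.5,0,255).astype(np.uint8))
c=cams.read_camera("top")
g=c["color"].astype(int)
print(np.round(cast(c,[(315,168),(291,270),(246,175),(217,249),(373,217),(359,286)],0.02),3))
E
```

```text
[[ 0.681  0.052  0.02 ]
 [ 0.506  0.093  0.02 ]
 [ 0.671  0.171  0.02 ]
 [ 0.543  0.217  0.02 ]
 [ 0.594 -0.046  0.02 ]
 [ 0.478 -0.019  0.02 ]]
```

View pics/c.png

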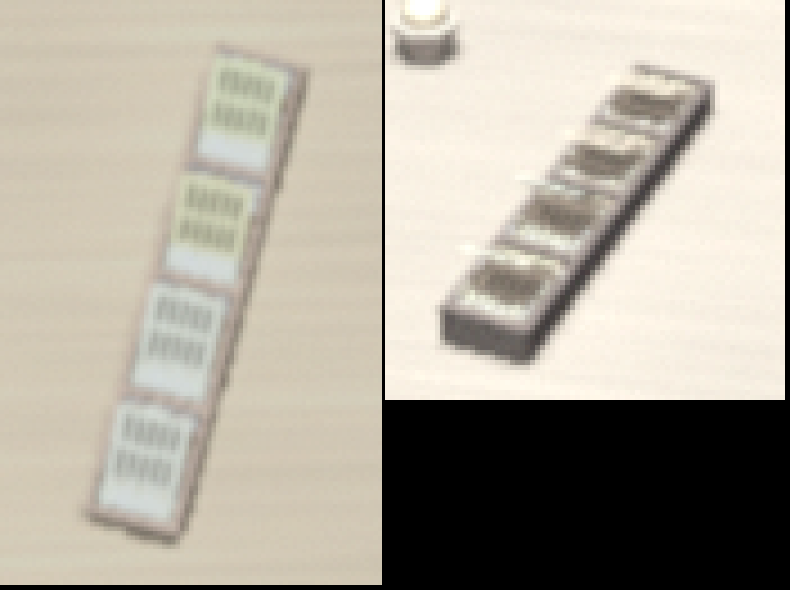

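The row starts at the robot's end: the plain white label panels are at the lower (-x) end of each cassette in the top view, and the scene view looks into the openings from the +x side. Next I'll get the holder axis from its outline corners.

```bash
python3 - <<'E'
from h import *
c=cams.read_camera("top")
px=lambda u,v:(260+u/4.5-.4,155+v/4.5-.4)
q=cast(c,[px(217,47),px(303,67),px(88,515),px(177,535)],.018)
print(np.round(q[:,:2]*1000,1).tolist())
w=[np.linalg.norm(q[i]-q[j])*1000 for i,j in((0,1),(2,3),(0,2),(1,3))]; print(w)
# second measure: bright lid/cassette mask (whiter than wood)
hsv=cv2.cvtColor(c["color"],cv2.COLOR_RGB2HSV); roi=np.zeros(hsv.shape[:2],np.uint8); roi[160:280,275:335]=1
b=cv2.Canny(cv2.cvtColor(c["color"],cv2.COLOR_RGB2GRAY),40,100)*roi
p=cv2.findNonZero(b); r=cv2.minAreaRect(p); print(r)
R=cast(c,cv2.boxPoints(r),.018); print(np.round(R[:,:2]*1000,1).tolist())
ce=q.mean(0); ax=(q[0]+q[1]-q[2]-q[3]); ax/=np.linalg.norm(ax); print("centre",ce,"axis",ax,np.degrees(np.arctan2(ax[1],ax[0])))
for s in (-92,-72,-58,0,90,100): print(s,np.round((ce+ax*s/1000)[:2]*1000,1))
# scene check
s=cams.read_camera("scene"); ends=[ce+ax*t for t in(-.0935,.0935)]
for e in ends: e[2]=.018; print(proj(s,e))
E
```

```text
[[687.6, 64.1], [679.0, 30.9], [508.0, 112.7], [500.3, 79.8]]
[np.float64(34.288444136503344), np.float64(33.81615910676522), np.float64(186.02397440318313), np.float64(185.33960395821592)]
((303.3384704589844, 220.09230041503906), (24.55762481689453, 112.08802032470703), 15.255118370056152)
[[505.0, 116.7], [691.7, 66.8], [679.4, 25.6], [493.8, 77.3]]
centre [0.59372849 0.07184365 0.018     ] axis [ 0.96487646 -0.26270404  0.        ] -15.230570894814333
-92 [505.  96.]
-72 [524.3  90.8]
-58 [537.8  87.1]
0 [593.7  71.8]
90 [680.6  48.2]
100 [690.2  45.6]
[[347.38444473 178.01287914]]
[[309.44982879 227.53972179]]
```

>>> play_rows([
  [[30, 40, 0, 8], [30, 40, 0, 8], [30, 40, 0, 8], [30, 40, 0, 8], [30, 40, 0, 8], [25, 40, 0, 8], [25, 40, 0, 8], [20, 40, 0, 5]],
], claw=1)

```text
time: 1.05
position: [0.3943, -0.2788, 0.2315]
eef_rot: [2.451, 1.964, 0.0]
ft_force: [1.1, -0.3, 0.3]
gripper_width: 0.0001
gripper_force: 0.0
```

>>> play_rows([
  [[13, 46, -12, -2.6], [13, 46, -12, 0], [13, 46, -12, 0], [13, 47, -12, 0], [13, 48, -12, 0], [13, 48, -10, 0], [13, 48, -10, 0], [12, 48, -10, 0]],
])

```text
time: 1.85
position: [0.4958, 0.0955, 0.1418]
eef_rot: [2.5, 1.901, 0.001]
ft_force: [1.0, -0.6, 0.4]
gripper_width: -0.0
gripper_force: 0.0
```

>>> play_rows([
  [[0, 0, -30, 0], [0, 0, -30, 0], [0, 0, -20, 0], [0, 0, 0, 0], [0, 0, 0, 0]],
])

```text
time: 2.35
position: [0.4954, 0.0934, 0.0621]
eef_rot: [-2.501, -1.901, 0.001]
ft_force: [0.7, -0.0, 0.2]
gripper_width: 0.0
gripper_force: 0.0
```

```bash
python3 - <<'E'
from h import *
print({k:np.round(v,4) for k,v in manip.sense().items() if k in("time","position","ft_force","eef_rot")})
c=cams.read_camera("scene"); a=c["color"][130:245,270:390,::-1]
t=cams.read_camera("top"); b=t["color"][150:300,240:350,::-1]
a=cv2.resize(a,None,fx=3.8,fy=3.8,interpolation=3); b=cv2.resize(b,None,fx=3,fy=3,interpolation=3)
m=np.zeros((455,790,3),np.uint8); m[:a.shape[0],:a.shape[1]]=a; m[:450,458:788]=b
cv2.imwrite("pics/d.png",np.clip(m*1.4,0,255).astype(np.uint8))
E
```

```text
{'time': np.float64(2.35), 'position': array([0.4954, 0.0934, 0.0621]), 'eef_rot': array([-2.5007e+00, -1.9011e+00,  8.0000e-04]), 'ft_force': array([ 0.733 , -0.0352,  0.238 ])}
```

View pics/d.png

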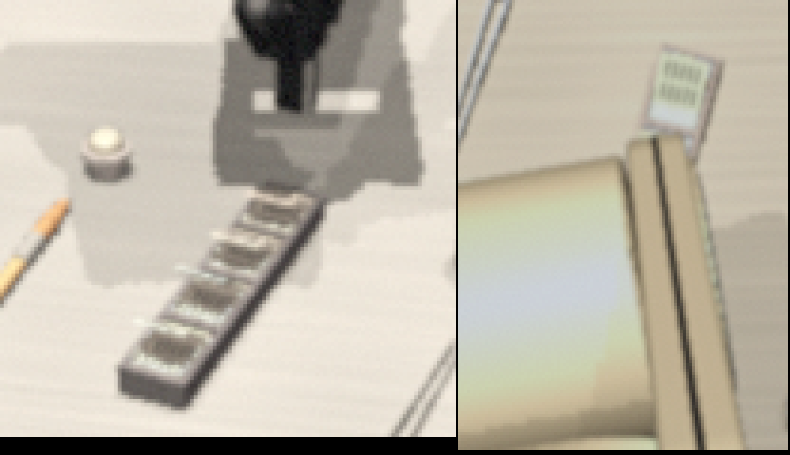

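The scene crop shows the shut fingers at (290,105), just before the near end of the row. The dark openings face the camera, so the free edges point to +x, as the stroke needs. I'll shift onto the row axis and descend.

>>> play_rows([
  [[0, 4, -10, 0], [0, 0, -15, 0], [0, 0, -10, 0], [0, 0, -4, 0], [0, 0, -2, 0], [0, 0, 0, 0], [0, 0, 0, 0]],
])

```text
time: 3.15
position: [0.4957, 0.0974, 0.0213]
eef_rot: [2.501, 1.901, 0.001]
ft_force: [0.8, -0.8, 0.5]
gripper_width: -0.0001
gripper_force: 0.0
```

>>> play_rows([
  [[6, -1.6, -0.3, 0], [6, -1.6, 0, 0], [6, -1.6, 0, 0], [6, -1.6, 0, 0], [6, -1.6, 0, 0], [0, 0, 0, 0]],
])

```text
time: 3.75
position: [0.527, 0.0892, 0.0209]
eef_rot: [2.5, 1.9, 0.003]
ft_force: [0.7, 0.1, 0.9]
gripper_width: -0.0
gripper_force: 0.4
```

>>> play_rows([
  [[4, -1.1, -0.4, 0], [6, -1.6, -0.3, 0], [6, -1.6, 0, 0], [6, -1.6, 0, 0], [0, 0, 0, 0]],
])

```text
time: 4.25
position: [0.549, 0.0833, 0.0202]
eef_rot: [2.5, 1.9, 0.003]
ft_force: [1.7, -0.3, 1.8]
gripper_width: 0.0001
gripper_force: 1.3
```

```bash
python3 - <<'E'
from h import *
c=cams.read_camera("scene"); a=c["color"][150:240,285:375,::-1]
a=cv2.resize(a,None,fx=6,fy=6,interpolation=3)
cv2.imwrite("pics/e.png",np.clip(a*1.4,0,255).astype(np.uint8))
E
```

```text
(no output)
```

View pics/e.png

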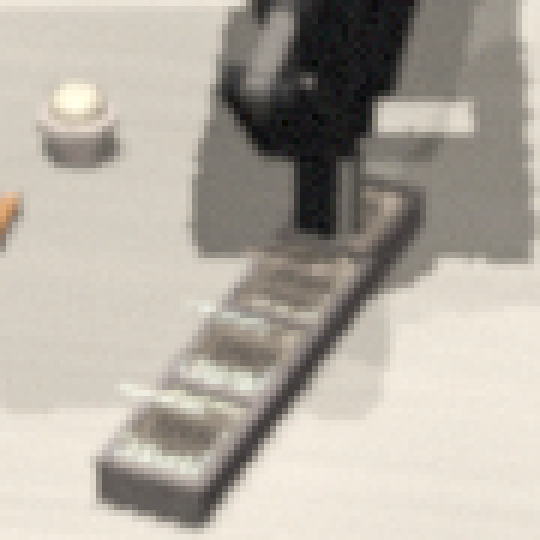

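The fingers stand at (330,235) in the crop, at the joint between cassettes 1 and 2. Lid 1 is under them and only about 1.5 N shows at the wrist, while lids 2 to 4 are still ajar. Carrying on along the row.

>>> play_rows([
  [[6, -1.6, -0.3, 0], [6, -1.6, 0, 0], [6, -1.6, 0, 0], [6, -1.6, 0, 0], [6, -1.6, 0, 0], [6, -1.6, 0, 0], [6, -1.6, 0, 0], [6, -1.6, 0, 0]],
])

```text
time: 5.1
position: [0.5959, 0.0705, 0.0197]
eef_rot: [-2.501, -1.901, 0.0]
ft_force: [-3.0, 1.4, 3.4]
gripper_width: -0.0002
gripper_force: 2.0
```

>>> play_rows([
  [[6, -1.6, 0, 0], [6, -1.6, 0, 0], [6, -1.6, 0, 0], [6, -1.6, 0, 0], [6, -1.6, 0, 0], [6, -1.6, 0, 0], [6, -1.6, 0, 0], [6, -1.6, 0, 0]],
])

```text
time: 5.9
position: [0.644, 0.0577, 0.0197]
eef_rot: [2.501, 1.901, 0.0]
ft_force: [-3.2, 0.5, 3.5]
gripper_width: 0.0002
gripper_force: 1.7
```

```bash
python3 - <<'E'
from h import *
c=cams.read_camera("scene"); a=c["color"][150:240,285:375,::-1]
a=cv2.resize(a,None,fx=6,fy=6,interpolation=3)
cv2.imwrite("pics/f.png",np.clip(a*1.4,0,255).astype(np.uint8))
E
```

```text
(no output)
```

View pics/f.png

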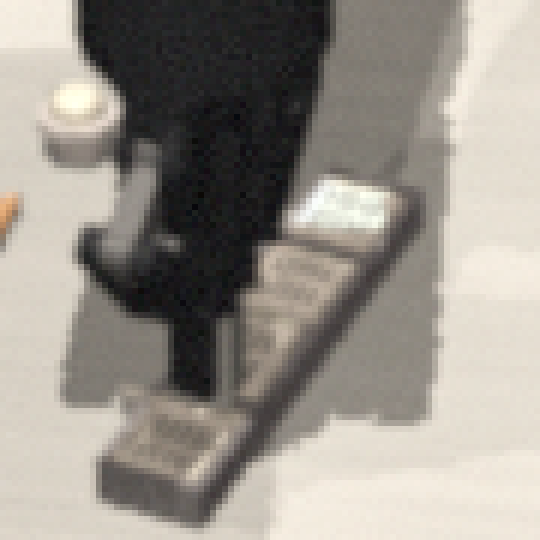

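Lids 1 to 3 lie flat, with lid 1 at (345,205), and the fingers are just at cassette 4's hinge. Carrying on over lid 4.

>>> play_rows([
  [[6, -1.6, 0, 0], [6, -1.6, 0, 0], [6, -1.6, 0, 0], [6, -1.6, 0, 0], [6, -1.6, 0, 0], [6, -1.6, 0, 0], [4, -1.1, 0, 0], [0, 0, 0, 0]],
])

```text
time: 6.75
position: [0.6845, 0.0469, 0.0198]
eef_rot: [2.5, 1.9, 0.002]
ft_force: [-0.3, -0.3, 2.9]
gripper_width: -0.0002
gripper_force: 1.8
```

>>> play_rows([
  [[0, 0, 4, 0], [0, 0, 15, 0], [0, 0, 35, 0], [0, 0, 45, 0], [0, 0, 45, 0], [-30, -40, 20, 0], [-30, -45, 0, 0], [-30, -45, 0, 0]],
])

```text
time: 7.55
position: [0.5998, -0.074, 0.1846]
eef_rot: [2.497, 1.902, 0.004]
ft_force: [0.2, -1.4, 0.1]
gripper_width: 0.0001
gripper_force: 0.0
```

>>> play_rows([
  [[-30, -45, 0, 0], [-30, -45, 0, 0], [-30, -45, 0, 0], [-20, -45, 0, 0], [0, 0, 0, 0], [0, 0, 0, 0]],
])

```text
time: 8.15
position: [0.4966, -0.2441, 0.1833]
eef_rot: [2.503, 1.897, 0.001]
ft_force: [0.3, 0.3, 0.1]
gripper_width: -0.0001
gripper_force: 0.0
```

```bash
python3 - <<'E'
from h import *
c=cams.read_camera("scene"); a=c["color"][165:240,290:370,::-1]
t=cams.read_camera("top"); b=t["color"][155:285,260:345,::-1]
a=cv2.resize(a,None,fx=4.9,fy=4.9,interpolation=3); b=cv2.resize(b,None,fx=4.5,fy=4.5,interpolation=3)
m=np.zeros((590,790,3),np.uint8); m[:a.shape[0],:a.shape[1]]=a; m[:b.shape[0],400:400+b.shape[1]]=b
cv2.imwrite("pics/g.png",np.clip(m*1.3,0,255).astype(np.uint8)); s=manip.sense(); print(s["time"],s["position"],s["ft_force"])
E
```

```text
8.25 [ 0.49729274 -0.24240845  0.1828755 ] [ 0.32815443 -0.03474885  0.02297326]
```

View pics/g.png

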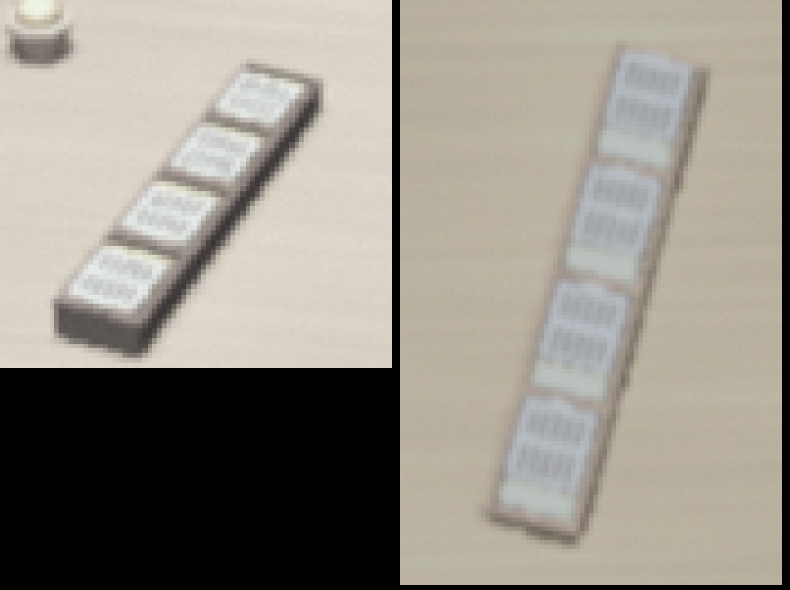

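All four lids are flat and white in both views, their cassettes are in their pockets with the panels facing the robot, and the hand is clear.

```bash
python3 -c "
from cell import manip
print(manip.job_done())"
```

```text
the job is handed in; nothing more can be done
None
```

I shut all four lids in one low stroke from cassette 1 to cassette 4 (wrist readings up to about 5 N), took the hand clear and handed the job in at about 8 s; the last pictures show every lid flat, but no verdict came back.

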